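# Close the module jig by spinning its wing screw down

## Task

Clamp the black module in its jig: with the fingertips, push the wings of the orange screw round clockwise (seen from above), stroke after stroke, until the screw is fully home at its stop and its rubber foot presses on the module. Do not pinch or grasp the screw, leave the module lying in its nest, and leave everything else on the bench where it is; finish with the robot clear.

Things in the scene. Friction and masses are not known exactly. Their poses are not given: they have to be found in the camera images.
- jig: The fixed jig; origin on the table under the screw's axis, z up. Base plate x -70 to 125, y -85 to 85 mm, top at z 15 mm. A blue column (x 85 to 115, y -35 to 35 mm) carries an arm 50 mm wide (z 95 to 115 mm) over the nest to x -22 mm; the screw goes down through it. A yellow guard roof covers the rear of the wings' circle (see guard_edge). Place and yaw vary.
- wing (a joint): Angle of the wing screw (rad), growing clockwise seen from above. 9.5 is the firm stop, fully home; it starts 6.5 to 9 rad before it and sinks 5 mm per turn. At value v wing a points at angle -v about the jig's z (0 = jig's +x). Friction about 0.04 N m; it stays where left. The guard bars fingers from going all round: push a wing through the open side, lift, go behind the other, repeat.
- hub (a point): Centre of the top of the orange wing screw, on its axis. Hub 32 mm across; two opposite wings reach 60 mm from the axis. Wings are upright plates 10 mm thick, 28 mm high, top edges level with this point; 14 mm or more are free below them down to the jig's arm. The guard's top is 22 mm above this point at home, 15 mm with the screw fully up.
- tip_a (a point): Outer end of wing a, at its top edge, 60 mm from the axis
- tip_b (a point): Outer end of wing b, at its top edge, opposite wing a
- guard_edge (a point): Middle of the yellow guard roof's straight free edge, top surface, 32 mm from the screw's axis along the jig's +x. The roof covers jig x 32 to 115, y -75 to 75 mm, z 175 to 180 mm, on two posts at x 105, y +-66 mm: the wings pass under it, fingers cannot. All of x below 32 mm is open from above.
- wing_trail: The 2 mm skins on the faces of both wings to push on for clockwise turning; origin on the axis, well below the wings
- wing_lead: The 2 mm skins on the opposite faces, which go ahead in clockwise turning; squeezing both skins at once counts as pinching
- foot: Black rubber foot, 28 mm across, under the screw, springy (about 2.5 N per mm). It meets the module about 2.5 rad before the stop and presses with about 5 N when fully home. Origin at its underside
- module: Loose black module 64 x 110 x 45 mm lying in the blue-rimmed nest of the jig under the screw; origin at the centre of its underside
- nest (a point): Centre of the nest's floor, 15 mm above the table, under the screw
- bush_a: a loose brass bush (ring 18 mm across, 22 mm tall) standing on the jig's base plate beside the nest; a bystander, to be left alone
- bush_b: a second brass bush like bush_a, on the other side of the nest; a bystander, to be left alone
- dock: loose black plastic dock piece, 100 x 55 mm, 32 mm high; a bystander, to be left alone
- tape: empty cardboard tape core, a ring 90 mm across, 36 mm high; a bystander, to be left alone
- carton: small closed cardboard box 90 x 70 x 60 mm; a bystander, to be left alone
- cleaner: closed bottle, 52 mm across, 130 mm tall; a bystander, to be left alone
- driver: screwdriver lying on the table; a bystander, to be left alone
Mind the look-alikes: they are no part of the job. What is shaped like the module but pink is not meant.

How it is judged:
By the outcome, as a careful person would: the job done as asked, in the order asked, and still so for the second after the job is handed in, with the robot touching nothing.
It also fails if it takes over 67 s, if anything falls off the work surface, if the arm or the gripper's body presses on something with over 40 N, if the wrist force passes 120 N, or if a joint passes its speed limit or range.

## Robot

A 7-joint arm with a two-finger parallel gripper is mounted at the origin on the work surface. World frame = base frame: x ahead of the robot, y to its left, z up, the work surface at z = 0. Lengths are in m, angles in degrees, forces in N, time in s.
With the tool pointing down it reaches from about 0.425 to 0.875 m from the base axis. Payload 4.7 kg.
Tool frame: the origin (TCP) lies on the mounting face of the last link; the fingertips stand 182 mm ahead of it and the grasp point (between the pads) lies 164 mm ahead of it; z points along the fingers, y is the line along which they close (so a half turn about z gives the same grasp; the last joint's range is limited). The gripper opens to 87 mm and grips with 3 to 60 N. Pads are 19 mm wide; open, the fingers measure 117 mm over their backs; the gripper's body (75 mm by 190 mm) begins 51 mm behind the grasp point.
Start: joints at [-66.4, 18.392, -4.016, 83.108, 1.295, 78.541, -3.26], TCP at [0.252, 0.599, 0.405] pointing down, gripper open.
Joint ranges: [-163.93, 163.93], [-17.29, 119.83], [-79.2, 71.16], [3.27, 140.29], [-89.18, 269.18], [5.43, 117.66], [-154.24, 154.24]. Speed limits (degrees/s): [147.25, 147.25, 180, 180, 180, 180, 180].

## Interface

Orientations are given as [roll, pitch, yaw] about the fixed x, y, z axes, in that order (R = Rz(yaw) Ry(pitch) Rx(roll)).
In Python, from cell import env gives the robot as it stands.
- The arm moves only by the tool servo_tool, never from a script. Its argument "plan" is a list of rows, each an object with "xyz": the shift along the tool's x, y, z in cm, a list of three; "twist": the turn, a rotation vector about the tool's x, y, z in degrees, a list of three; "jaw": the closure, from 0 (fully open) to 1 (shut). In form: [{"xyz": [x, y, z], "twist": [wx, wy, wz], "jaw": jaw}, ...]. A call has 1 to 10 rows; each row is the pose to reach, as a shift and turn from the pose commanded when the call began, along the tool's axes at that moment; what a row does not reach only later rows make up. A row lasts 1/12 s, in which the tool goes at most 41.7 mm and 7.16 degrees, less where a joint would pass 70% of its speed; a pose out of reach is approached as far as the arm can. A call with a gripper value outside its range is refused whole. The fingers move at their own pace and stop on an object; "newtons" is the grip in N (left out, the last holds). Time passes only in rows, so rows that repeat a pose let the fingers close. It gives the time, the measured TCP pose, the force, the opening and the grip force at its end, in the units of the state.
- env.get_obs(): the state, without advancing time (a new reading comes with each control period).
- env.read_camera(name): name is "scene" or "top" or "wrist"; returns a dict with "img" (384x512x3 uint8, red, green, blue), "camera_matrix" (3x3 intrinsics, pixels), "R" (3x3) and "t" (3): a world point X has camera coordinates R X + t. Camera axes: x right, y down, z forward; pixel columns grow to the right and rows downward; lengths in m; the calibration is good to about 2 mm. A picture is of the moment at which its call begins. There is no depth.
- env.sign_off(): hands the job in; it is judged then, once.
The state is a dict: "time_s": time; "qpos": joint angles; "joint_velocities": joint speeds; "effort": joint torques, N m; "tool_pos": TCP position; "tool_rot": TCP orientation; "force": force on the tool from outside, world axes, zero at the start; "wrist_torque": the same for the moment, N m; "grip_width": finger opening in m; "grasp_force": force on a finger pad.
Only numpy, scipy, OpenCV 4.12 (cv2) and the standard library are available. Lean on these libraries where they do the work, as an engineer would, in place of code of your own. Each camera call takes 0.05 s, during which the arm holds its last target. There are 200 camera calls.

## Working session

There is one attempt and no reset: what is moved stays moved. The work goes in short steps, Python scripts to look and compute and a tool call to move; the robot and the scene stay as the last step left them, time stands still between calls to the robot, and variables do not carry over. Pictures are saved under pics/ and viewed, at most 11 in all, crops included, and the job is handed in when it is done.

Besides the shell and the picture viewer there is one more tool, called after ">>>" by a JSON object that holds its "method" and its "body", one argument or row to a line. servo_tool: Moves the arm, as the interface text tells. Its arguments: {"type":"object","properties":{"plan":{"type":"array","items":{"type":"object","properties":{"xyz":{"type":"array","items":{"type":"number"}},"twist":{"type":"array","items":{"type":"number"}},"jaw":{"type":"number"}}}},"newtons":{"type":"number"}},"required":["plan"]}

```bash
mkdir -p pics; ls; cat > h.py <<'E'
import numpy as np,cv2
from cell import env
def cam(n):
    c=env.read_camera(n); return c['img'],np.array(c['camera_matrix']),np.array(c['R']),np.array(c['t'])
def ray(c,u,v,z):
    _,K,R,t=c; d=R.T@np.linalg.solve(K,[u,v,1]); o=-R.T@t
    return o+d*(z-o[2])/d[2]
def proj(c,X):
    _,K,R,t=c; p=K@(R@np.array(X)+t); return p[:2]/p[2]
def save(n,img): cv2.imwrite('pics/'+n,img[:,:,::-1])
E
python3 - <<'E'
from h import *
a=cam('top');b=cam('scene')
save('a.png',np.vstack([a[0]])); save('b.png',b[0])
for c in(a,b): print(c[1],-c[2].T@c[3])
o=env.get_obs(); print({k:np.round(v,3) for k,v in o.items()})
E
```

```text
pics
[[414.88237187   0.         261.12057692]
 [  0.         414.88237187 180.92489707]
 [  0.           0.           1.        ]] [0.5147238  0.00243526 1.32765146]
[[369.53136837   0.         250.94963937]
 [  0.         369.53136837 190.82375073]
 [  0.           0.           1.        ]] [0.97309459 0.35877362 0.89164393]
{'time_s': np.float64(0.1), 'qpos': array([-66.4  ,  18.436,  -4.014,  83.169,   1.297,  78.543,  -3.261]), 'joint_velocities': array([-0.1  , -0.1  ,  0.005, -0.07 ,  0.004, -0.031,  0.061]), 'effort': array([-0.0000e+00, -4.9257e+01, -4.0600e-01, -3.1340e+01, -6.4000e-02,
        3.9000e-02,  0.0000e+00]), 'tool_pos': array([0.252, 0.599, 0.404]), 'tool_rot': array([-1.79898e+02,  8.00000e-03,  1.57207e+02]), 'force': array([-0.59 ,  0.206, -0.254]), 'wrist_torque': array([-0.028,  0.013,  0.002]), 'grasp_force': np.float64(0.0), 'grip_width': np.float64(0.087)}
```

View pics/a.png

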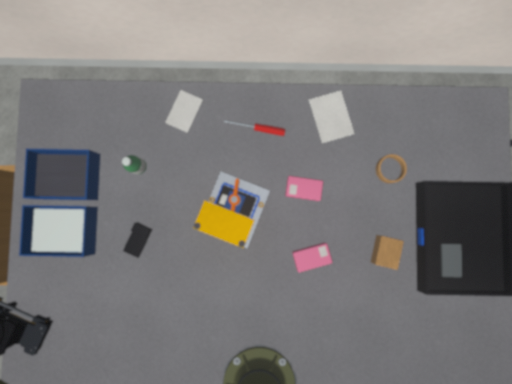

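View pics/b.png

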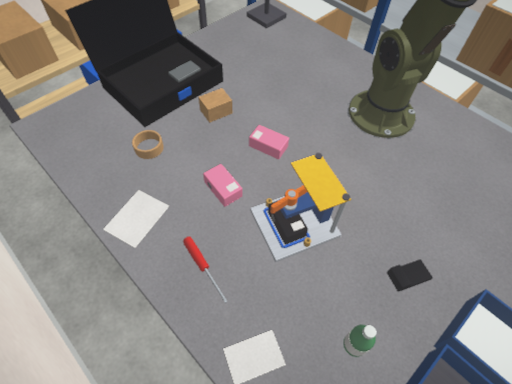

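The top view shows the jig at about (235,210), with the yellow roof at (225,222) on the robot side and one orange wing at about (235,187). Three things are shaped like the module: the black one in the nest under the screw (top about 228,198), and the pink ones at (305,188) and (312,257). The module I want is the black one in the nest. The orange things are the screw at (235,190) and the brass/cardboard items, and I want the screw. I'll measure next and check with one crop.

```bash
cat >> h.py <<'E'
def mask(img,name):
    H=cv2.cvtColor(img,cv2.COLOR_RGB2HSV)
    lo,hi={'y':((20,170,120),(30,255,255)),'o':((4,150,110),(16,255,255))}[name]
    return cv2.inRange(H,lo,hi)
def big(m):
    cs=cv2.findContours(m,cv2.RETR_EXTERNAL,cv2.CHAIN_APPROX_NONE)[0]
    return sorted(cs,key=cv2.contourArea)[-1][:,0,:]
E
python3 - <<'E'
from h import *
a=cam('top')
cy=big(mask(a[0],'y'))
P=np.array([ray(a,u,v,.18)[:2] for u,v in cy],np.float32)
r=cv2.minAreaRect(P*1000); print(r, cv2.boxPoints(r))
m=mask(a[0],'o'); m[:160]=0;m[225:]=0;m[:,:200]=0;m[:,275:]=0
co=big(m); Q=np.array([ray(a,u,v,.162)[:2] for u,v in co]);
print(np.round(Q*1000).astype(int).tolist()); 
c=a[0][160:260,180:290]; save('c.png',cv2.resize(c,None,fx=6,fy=6,interpolation=cv2.INTER_CUBIC))
E
```

```text
((492.3507385253906, 104.57624816894531), (144.92587280273438, 81.25009155273438), 69.43191528320312) [[428.8576   51.00483]
 [504.92847  22.46003]
 [555.8439  158.14767]
 [479.773   186.69247]]
[[614, 70], [611, 73], [608, 73], [605, 73], [603, 73], [600, 73], [597, 73], [594, 76], [591, 75], [588, 78], [586, 78], [583, 78], [580, 78], [577, 78], [574, 81], [574, 78], [572, 75], [572, 72], [574, 72], [577, 72], [580, 72], [583, 72], [586, 73], [588, 73], [591, 73], [594, 73], [597, 73], [600, 73], [603, 70], [605, 70], [608, 70], [611, 70]]
```

View pics/c.png

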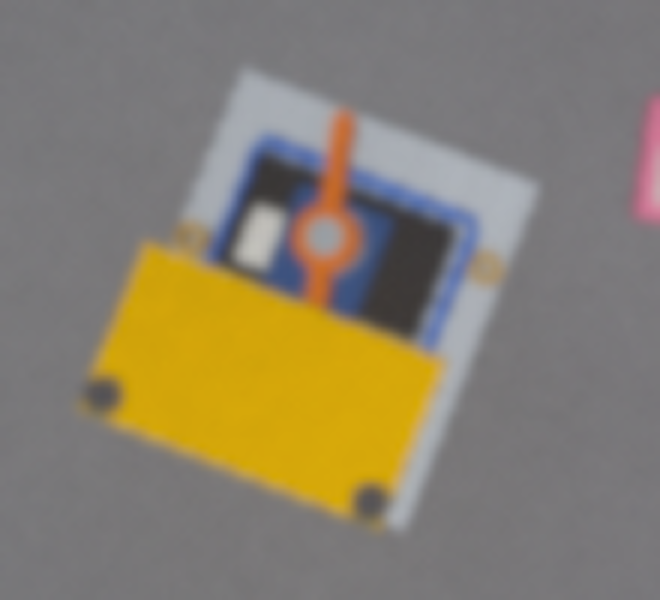

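The crop shows the black module in the nest with the orange wings above it. The hub is at crop (326,237), the free wing's tip at (345,112), and the brass bushes at (190,238) and (487,267). Next I'll compute the jig frame and check the hub from both cameras.

```bash
python3 - <<'E'
from h import *
a=cam('top');b=cam('scene')
p=lambda u,v:((u+.5)/6-.5+180,(v+.5)/6-.5+160)
hub=ray(a,*p(326,237),.163); tip=ray(a,*p(345,110),.163)
print('hub',hub,'tip',tip,np.linalg.norm(tip-hub),np.degrees(np.arctan2(*(tip-hub)[1::-1])))
# yellow corners via top: full-mask rect
for e in ([.5303,.0903,.18],[.56,.079,.163]): print(proj(a,e),proj(b,e))
print('corners',[proj(b,[*c,.18]).round(1) for c in ([.4289,.051],[.505,.0225],[.5558,.158],[.4798,.1867])])
c=b[0][140:260,240:360]; save('d.png',cv2.resize(c,None,fx=5,fy=5,interpolation=cv2.INTER_CUBIC))
E
```

```text
hub [0.55994419 0.07773029 0.163     ] tip [0.61973704 0.07019529 0.163     ] 0.06026575154378766 -7.182461658720057
[228.71991527 209.49775729] [304.03273359 185.21197095]
[233.46477305 199.05537026] [291.15534735 193.41066572]
corners [array([319.4, 153.3]), array([290.4, 162.9]), array([318.8, 209.5]), array([349.8, 198.2])]
```

View pics/d.png

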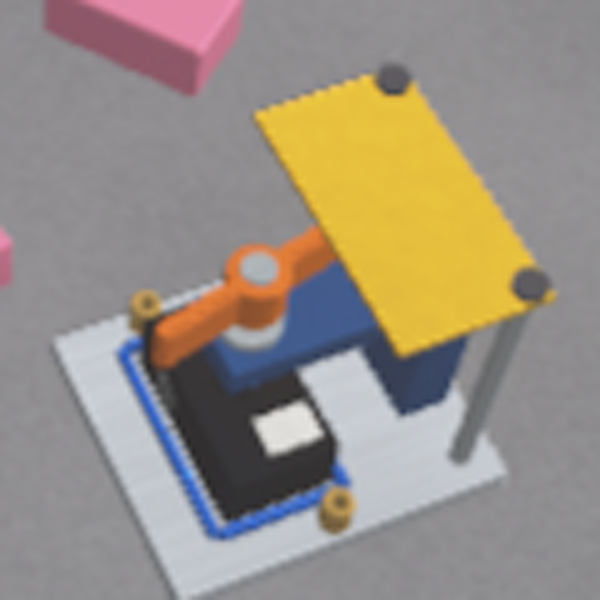

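>>> {"method": "servo_tool", "body": {
  "plan": [
    {"xyz": [-1.5, -1, 0], "twist": [0, 0, 0], "jaw": 0.5},
    {"xyz": [-4.5, -2.8, 0], "twist": [0, 0, 0], "jaw": 1},
    {"xyz": [-7.7, -4.8, 0], "twist": [0, 0, 0], "jaw": 1},
    {"xyz": [-11, -6.9, 0], "twist": [0, 0, 0], "jaw": 1},
    {"xyz": [-14.3, -9, 0], "twist": [0, 0, 0], "jaw": 1},
    {"xyz": [-17.6, -11, 0], "twist": [0, 0, 0], "jaw": 1},
    {"xyz": [-20.9, -13.1, 0], "twist": [0, 0, 0], "jaw": 1},
    {"xyz": [-24.2, -15.1, 0], "twist": [0, 0, 0], "jaw": 1},
    {"xyz": [-27, -16.9, 0], "twist": [0, 0, 0], "jaw": 1},
    {"xyz": [-28.5, -17.8, 0], "twist": [0, 0, 0], "jaw": 1}
  ],
  "newtons": 5
}}

```text
time_s: 1.08
tool_pos: [0.4484, 0.32, 0.4051]
tool_rot: [-180.0, 0.1, 156.9]
force: [0.1, -0.2, 0.1]
grip_width: 0.0281
grasp_force: 0.0
```

>>> {"method": "servo_tool", "body": {
  "plan": [
    {"xyz": [-1.5, -1, 0], "twist": [0, 0, 0], "jaw": 1},
    {"xyz": [-4.5, -2.8, 0], "twist": [0, 0, 0], "jaw": 1},
    {"xyz": [-7.7, -4.8, 0], "twist": [0, 0, 0], "jaw": 1},
    {"xyz": [-11, -6.9, 0], "twist": [0, 0, 0], "jaw": 1},
    {"xyz": [-14.3, -9, 0], "twist": [0, 0, 0], "jaw": 1},
    {"xyz": [-17.6, -11, 0], "twist": [0, 0, 0], "jaw": 1},
    {"xyz": [-20, -12.5, 0], "twist": [0, 0, 0], "jaw": 1},
    {"xyz": [-22, -13.8, 0], "twist": [0, 0, 0], "jaw": 1},
    {"xyz": [-22.9, -14.4, 0], "twist": [0, 0, 0], "jaw": 1},
    {"xyz": [-22.9, -14.4, 0], "twist": [0, 0, 0], "jaw": 1}
  ]
}}

```text
time_s: 1.92
tool_pos: [0.6019, 0.1003, 0.4045]
tool_rot: [-179.9, 0.0, 156.9]
force: [-1.0, -0.1, -0.8]
grip_width: 0.0003
grasp_force: 0.0
```

```bash
cat >> h.py <<'E'
HUB=np.array([.560,.078]); YAW=159.4
def rows(th,r=.045,p=None):
    """jig-polar tool positions -> shifts in tool axes (cm)"""
    o=env.get_obs(); p=o['tool_pos'] if p is None else p; y=np.radians(o['tool_rot'][2])
    for t in th:
        a=np.radians(t+YAW); d=HUB+r*np.array([np.cos(a),np.sin(a)])-p[:2]
        print(t,np.round([d@[np.cos(y),np.sin(y)],d@[np.sin(y),-np.cos(y)]],4)*100)
E
python3 - <<'E'
from h import *
w=cam('wrist'); save('w.png',w[0])
o=env.get_obs()['tool_pos']; d=o[:2]-HUB; print(o,np.hypot(*d),(np.degrees(np.arctan2(d[1],d[0]))-YAW)%360)
print('hub px',proj(w,[*HUB,.163]),'tip',proj(w,[.6195,.0705,.163]),'fingertip',proj(w,[o[0],o[1],o[2]-.182]))
rows([235,225,217,209,201,193,185,177,169,161,153,145,137,129,121,113,105,97,91])
E
```

```text
[0.60103308 0.10276466 0.40451971] 0.04792705434628027 231.71220531803914
hub px [199.96197998 170.73394594] tip [223.80053917 239.90931834] fingertip [251.88993467 240.64660227]
235 [ 0.39 -0.09]
225 [-0.24 -0.57]
217 [-0.67 -1.03]
209 [-1.03 -1.54]
201 [-1.32 -2.1 ]
193 [-1.52 -2.69]
185 [-1.65 -3.31]
177 [-1.68 -3.93]
169 [-1.63 -4.56]
161 [-1.49 -5.17]
153 [-1.27 -5.76]
145 [-0.97 -6.31]
137 [-0.6  -6.81]
129 [-0.15 -7.26]
121 [ 0.35 -7.64]
113 [ 0.89 -7.95]
105 [ 1.48 -8.17]
97 [ 2.09 -8.32]
91 [ 2.56 -8.37]
```

View pics/w.png

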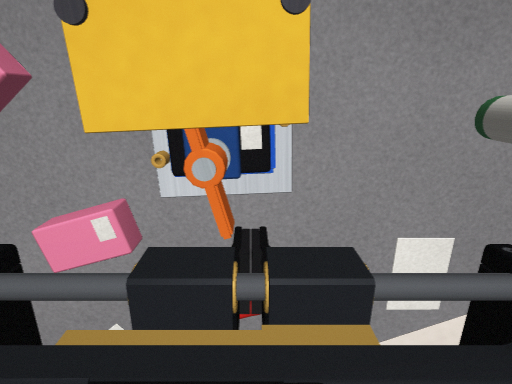

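The wrist view shows the hub at (205,168), the free wing's tip at (228,232), the closed fingertips at (250,235) to the right of (behind) the wing, and the roof above (70–310, up to 130). The hub is within about 4 mm of the prediction. I'll lower the fingers behind the wing and push.

>>> {"method": "servo_tool", "body": {
  "plan": [
    {"xyz": [0, 0.1, 1.5], "twist": [0, 0, 0], "jaw": 1},
    {"xyz": [0, 0.1, 3.5], "twist": [0, 0, 0], "jaw": 1},
    {"xyz": [0, 0.1, 5.5], "twist": [0, 0, 0], "jaw": 1},
    {"xyz": [0, 0.1, 7], "twist": [0, 0, 0], "jaw": 1},
    {"xyz": [0, 0.1, 8], "twist": [0, 0, 0], "jaw": 1},
    {"xyz": [0, 0.1, 8], "twist": [0, 0, 0], "jaw": 1}
  ]
}}

```text
time_s: 2.47
tool_pos: [0.5997, 0.1064, 0.3223]
tool_rot: [-179.9, -0.2, 157.4]
force: [0.0, 0.7, 0.2]
grip_width: 0.0004
grasp_force: 0.0
```

>>> {"method": "servo_tool", "body": {
  "plan": [
    {"xyz": [-0.2, -0.7, 0], "twist": [0, 0, 0], "jaw": 1},
    {"xyz": [-0.7, -1.1, 0], "twist": [0, 0, 0], "jaw": 1},
    {"xyz": [-1.0, -1.6, 0], "twist": [0, 0, 0], "jaw": 1},
    {"xyz": [-1.3, -2.2, 0], "twist": [0, 0, 0], "jaw": 1},
    {"xyz": [-1.5, -2.8, 0], "twist": [0, 0, 0], "jaw": 1},
    {"xyz": [-1.6, -3.4, 0], "twist": [0, 0, 0], "jaw": 1},
    {"xyz": [-1.7, -4.0, 0], "twist": [0, 0, 0], "jaw": 1},
    {"xyz": [-1.6, -4.6, 0], "twist": [0, 0, 0], "jaw": 1},
    {"xyz": [-1.5, -5.2, 0], "twist": [0, 0, 0], "jaw": 1},
    {"xyz": [-1.3, -5.8, 0], "twist": [0, 0, 0], "jaw": 1}
  ]
}}

```text
time_s: 3.3
tool_pos: [0.5907, 0.045, 0.3249]
tool_rot: [180.0, 0.0, 157.2]
force: [0.4, 1.4, 0.2]
grip_width: 0.0004
grasp_force: 0.8
```

```bash
python3 - <<'E'
from h import *
o=env.get_obs(); print(o['tool_pos'],o['force'],o['tool_rot'])
rows([150,145,137,129,121,113,105,97,91,85])
c=cam('wrist'); print(proj(c,[*HUB,.162])); save('w2.png',c[0])
E
```

```text
[0.59068495 0.04497967 0.32488119] [0.44111695 1.44405648 0.15084891] [1.79994910e+02 4.23749872e-02 1.57195783e+02]
150 [ 0.13 -0.24]
145 [ 0.33 -0.58]
137 [ 0.7  -1.09]
129 [ 1.14 -1.53]
121 [ 1.64 -1.91]
113 [ 2.19 -2.22]
105 [ 2.78 -2.44]
97 [ 3.39 -2.59]
91 [ 3.86 -2.64]
85 [ 4.33 -2.64]
[285.31018983 186.60985599]
```

View pics/w2.png

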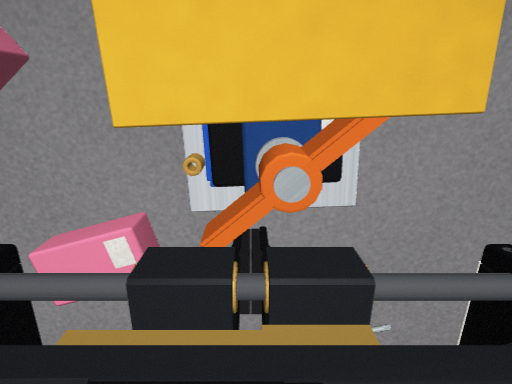

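The wing has turned to about jig angle 123°. The hub is at (291,183) and the wing's end at (205,235), with the fingertips behind it. I'll continue the stroke.

>>> {"method": "servo_tool", "body": {
  "plan": [
    {"xyz": [0.3, -0.6, 0], "twist": [0, 0, 0], "jaw": 1},
    {"xyz": [0.7, -1.1, 0], "twist": [0, 0, 0], "jaw": 1},
    {"xyz": [1.1, -1.5, 0], "twist": [0, 0, 0], "jaw": 1},
    {"xyz": [1.6, -1.9, 0], "twist": [0, 0, 0], "jaw": 1},
    {"xyz": [2.2, -2.2, 0], "twist": [0, 0, 0], "jaw": 1},
    {"xyz": [2.8, -2.4, 0], "twist": [0, 0, 0], "jaw": 1},
    {"xyz": [3.4, -2.6, 0], "twist": [0, 0, 0], "jaw": 1},
    {"xyz": [3.9, -2.6, 0], "twist": [0, 0, 0], "jaw": 1},
    {"xyz": [3.8, -2.6, 0], "twist": [0, 0, 0], "jaw": 1},
    {"xyz": [3.5, -2.6, 0], "twist": [0, 0, 0], "jaw": 1}
  ]
}}

```text
time_s: 4.18
tool_pos: [0.5479, 0.0357, 0.3246]
tool_rot: [-180.0, -0.1, 157.3]
force: [-0.3, -0.3, 0.1]
grip_width: 0.0002
grasp_force: 0.0
```

>>> {"method": "servo_tool", "body": {
  "plan": [
    {"xyz": [-0.3, 0, -1.5], "twist": [0, 0, 0], "jaw": 1},
    {"xyz": [-0.5, 0, -4], "twist": [0, 0, 0], "jaw": 1},
    {"xyz": [-0.5, 0, -5.5], "twist": [0, 0, 0], "jaw": 1},
    {"xyz": [-0.5, 0, -6.5], "twist": [0, 0, 0], "jaw": 1},
    {"xyz": [-0.5, 0, -6.5], "twist": [0, 0, 0], "jaw": 1}
  ]
}}

```text
time_s: 4.6
tool_pos: [0.5539, 0.0333, 0.3918]
tool_rot: [179.9, 0.2, 157.2]
force: [0.2, -0.0, -0.8]
grip_width: 0.0006
grasp_force: 0.0
```

```bash
cat >> h.py <<'E'
def wing(z=.161):
    c=cam('wrist'); m=mask(c[0],'o'); m[240:]=0; q=big(m)
    P=np.array([ray(c,u,v,z)[:2] for u,v in q],np.float32)
    # far points from hub
    full=np.zeros_like(m); cv2.drawContours(full,[q],-1,255,-1)
    pts=np.argwhere(full)[:,::-1]; W=np.array([ray(c,u,v,z)[:2] for u,v in pts]); 
    d=W-HUB; r=np.hypot(*d.T); a=(np.degrees(np.arctan2(d[:,1],d[:,0]))-YAW)
    k=(r>.025)
    if k.any():
        e=np.exp(2j*np.radians(a[k])).mean(); print('wing axis jig deg mod180',np.degrees(np.angle(e))/2%180,'rmax',r.max(),'n',k.sum())
    return c
E
python3 - <<'E'
from h import *
o=env.get_obs(); print(o['tool_pos'],o['force'],o['tool_rot'])
c=wing(); save('w3.png',c[0]); print(proj(c,[*HUB,.162]))
a=cam('top'); m=mask(a[0],'o'); m[:160]=0;m[225:]=0;m[:,:200]=0;m[:,275:]=0; q=big(m); print(q.min(0),q.max(0))
rows([285,280])
E
```

```text
[0.55388717 0.0332571  0.39184092] [ 1.66767182e-01 -5.25961527e-04 -7.61941443e-01] [1.79894805e+02 1.58631138e-01 1.57205926e+02]
wing axis jig deg mod180 65.98804054039466 rmax 0.06201994029575933 n 1686
[307.31412962 197.87809912]Traceback (most recent call last):
  File "<stdin>", line 4, in <module>
  File "h.py", line 17, in big
    return sorted(cs,key=cv2.contourArea)[-1][:,0,:]
           ~~~~~~~~~~~~~~~~~~~~~~~~~~~~~~^^^^
IndexError: list index out of range
```

View pics/w3.png

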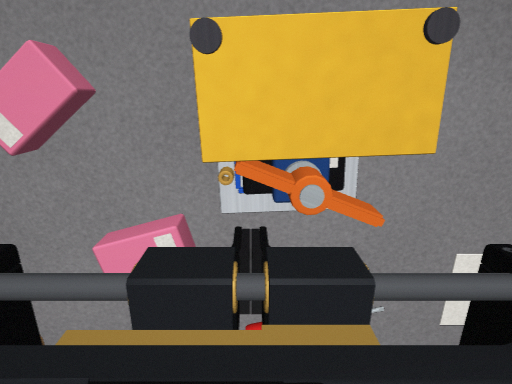

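The wing axis is now at jig 66° (tip seen at 380,220), so stroke 1 is done. The next step is to go behind the other wing, at 246°.

```bash
python3 - <<'E'
from h import *
rows([284])
p=HUB+.045*np.array([np.cos(np.radians(284+YAW)),np.sin(np.radians(284+YAW))]); print(p)
rows(range(274,80,-8),p=p)
E
```

```text
284 [2.34 8.71]
[0.56517217 0.12270177]
274 [-0.77  0.15]
266 [-1.4   0.18]
258 [-2.02  0.11]
250 [-2.63 -0.04]
242 [-3.21 -0.27]
234 [-3.76 -0.58]
226 [-4.25 -0.97]
218 [-4.69 -1.42]
210 [-5.06 -1.92]
202 [-5.36 -2.48]
194 [-5.58 -3.07]
186 [-5.71 -3.68]
178 [-5.75 -4.31]
170 [-5.71 -4.93]
162 [-5.58 -5.55]
154 [-5.37 -6.14]
146 [-5.08 -6.69]
138 [-4.71 -7.2 ]
130 [-4.28 -7.66]
122 [-3.78 -8.04]
114 [-3.24 -8.36]
106 [-2.66 -8.6 ]
98 [-2.05 -8.75]
90 [-1.43 -8.82]
82 [-0.8 -8.8]
```

>>> {"method": "servo_tool", "body": {
  "plan": [
    {"xyz": [0.4, 1.5, 0], "twist": [0, 0, 0], "jaw": 1},
    {"xyz": [1.2, 4.5, 0], "twist": [0, 0, 0], "jaw": 1},
    {"xyz": [2.0, 7.3, 0], "twist": [0, 0, 0], "jaw": 1},
    {"xyz": [2.3, 8.7, 0], "twist": [0, 0, 0], "jaw": 1},
    {"xyz": [2.3, 8.7, 0.5], "twist": [0, 0, 0], "jaw": 1},
    {"xyz": [2.3, 8.7, 2], "twist": [0, 0, 0], "jaw": 1},
    {"xyz": [2.3, 8.7, 4], "twist": [0, 0, 0], "jaw": 1},
    {"xyz": [2.3, 8.7, 6], "twist": [0, 0, 0], "jaw": 1},
    {"xyz": [2.3, 8.7, 6.8], "twist": [0, 0, 0], "jaw": 1},
    {"xyz": [2.3, 8.7, 6.8], "twist": [0, 0, 0], "jaw": 1}
  ]
}}

```text
time_s: 5.53
tool_pos: [0.5646, 0.1209, 0.3187]
tool_rot: [-179.7, -0.2, 157.1]
force: [-0.8, -0.6, -0.1]
grip_width: 0.0003
grasp_force: 0.0
```

>>> {"method": "servo_tool", "body": {
  "plan": [
    {"xyz": [-0.8, 0.1, 0], "twist": [0, 0, 0], "jaw": 1},
    {"xyz": [-1.4, 0.2, 0], "twist": [0, 0, 0], "jaw": 1},
    {"xyz": [-2.0, 0.1, 0], "twist": [0, 0, 0], "jaw": 1},
    {"xyz": [-2.6, 0, 0], "twist": [0, 0, 0], "jaw": 1},
    {"xyz": [-3.2, -0.3, 0], "twist": [0, 0, 0], "jaw": 1},
    {"xyz": [-3.8, -0.6, 0], "twist": [0, 0, 0], "jaw": 1},
    {"xyz": [-4.3, -1.0, 0], "twist": [0, 0, 0], "jaw": 1},
    {"xyz": [-4.7, -1.4, 0], "twist": [0, 0, 0], "jaw": 1}
  ]
}}

```text
time_s: 6.2
tool_pos: [0.6041, 0.0906, 0.322]
tool_rot: [180.0, 0.0, 157.2]
force: [-0.6, 2.1, -1.2]
grip_width: 0.0004
grasp_force: 0.6
```

```bash
python3 - <<'E'
from h import *
o=env.get_obs(); print(o['tool_pos'],o['force'],o['tool_rot'][2])
rows(range(212,80,-8)); wing(.16)
E
```

```text
[0.60412838 0.09056911 0.32197225] [-0.58895713  2.05874821 -1.1594415 ] 157.18907677790818
212 [-0.14 -0.34]
204 [-0.46 -0.88]
196 [-0.69 -1.46]
188 [-0.85 -2.07]
180 [-0.92 -2.7 ]
172 [-0.9  -3.32]
164 [-0.79 -3.94]
156 [-0.6  -4.54]
148 [-0.32 -5.11]
140 [ 0.02 -5.63]
132 [ 0.44 -6.09]
124 [ 0.92 -6.5 ]
116 [ 1.45 -6.83]
108 [ 2.03 -7.09]
100 [ 2.63 -7.27]
92 [ 3.25 -7.36]
84 [ 3.88 -7.36]
wing axis jig deg mod180 5.827656264802514 rmax 0.03222853637441299 n 561
```

>>> {"method": "servo_tool", "body": {
  "plan": [
    {"xyz": [-0.4, -0.9, 0], "twist": [0, 0, 0], "jaw": 1},
    {"xyz": [-0.7, -1.5, 0], "twist": [0, 0, 0], "jaw": 1},
    {"xyz": [-0.9, -2.1, 0], "twist": [0, 0, 0], "jaw": 1},
    {"xyz": [-0.9, -2.7, 0], "twist": [0, 0, 0], "jaw": 1},
    {"xyz": [-0.9, -3.3, 0], "twist": [0, 0, 0], "jaw": 1},
    {"xyz": [-0.8, -3.9, 0], "twist": [0, 0, 0], "jaw": 1},
    {"xyz": [-0.6, -4.5, 0], "twist": [0, 0, 0], "jaw": 1},
    {"xyz": [-0.3, -5.1, 0], "twist": [0, 0, 0], "jaw": 1},
    {"xyz": [0, -5.6, 0], "twist": [0, 0, 0], "jaw": 1},
    {"xyz": [0.4, -6.1, 0], "twist": [0, 0, 0], "jaw": 1}
  ]
}}

```text
time_s: 7.08
tool_pos: [0.5758, 0.0359, 0.3219]
tool_rot: [-180.0, 0.0, 157.2]
force: [1.1, 0.7, -0.2]
grip_width: 0.0008
grasp_force: 0.7
```

>>> {"method": "servo_tool", "body": {
  "plan": [
    {"xyz": [0.5, -0.4, 0], "twist": [0, 0, 0], "jaw": 1},
    {"xyz": [1.0, -0.7, 0], "twist": [0, 0, 0], "jaw": 1},
    {"xyz": [1.6, -1.0, 0], "twist": [0, 0, 0], "jaw": 1},
    {"xyz": [2.2, -1.2, 0], "twist": [0, 0, 0], "jaw": 1},
    {"xyz": [2.8, -1.3, 0], "twist": [0, 0, 0], "jaw": 1},
    {"xyz": [3.0, -1.3, 0], "twist": [0, 0, 0], "jaw": 1},
    {"xyz": [2.5, -1.3, 0], "twist": [0, 0, 0], "jaw": 1},
    {"xyz": [2.3, -1.3, -2], "twist": [0, 0, 0], "jaw": 1},
    {"xyz": [2.3, -1.3, -5], "twist": [0, 0, 0], "jaw": 1},
    {"xyz": [2.3, -1.3, -7], "twist": [0, 0, 0], "jaw": 1}
  ]
}}

```text
time_s: 7.92
tool_pos: [0.5503, 0.0334, 0.3932]
tool_rot: [-180.0, -0.0, 157.2]
force: [0.9, -0.2, 0.0]
grip_width: 0.0006
grasp_force: 0.0
```

```bash
python3 - <<'E'
from h import *
c=wing(.159); save('w4.png',c[0])
o=env.get_obs(); print(o['tool_pos'],o['force'],o['tool_rot'][2])
rows([284])
E
```

```text
wing axis jig deg mod180 65.42296953737427 rmax 0.06195663063487051 n 1575
[0.55137415 0.03341569 0.39740631] [2.90641477 0.30983842 2.07958614] 157.20601149367258
284 [2.19 8.77]
```

View pics/w4.png

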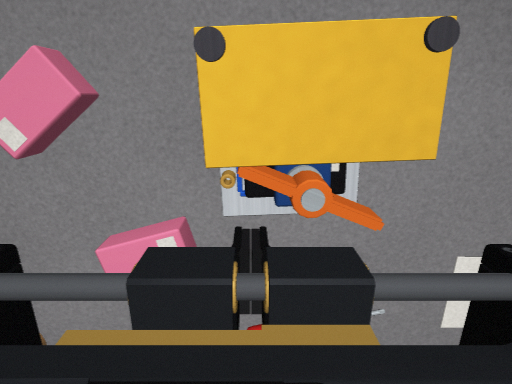

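The wing axis is at 65° again (tip seen at 380,224), leaving about 70° to go. Last stroke, pushing to the stop with force checks.

>>> {"method": "servo_tool", "body": {
  "plan": [
    {"xyz": [0.4, 1.5, 0], "twist": [0, 0, 0], "jaw": 1},
    {"xyz": [1.2, 4.5, 0], "twist": [0, 0, 0], "jaw": 1},
    {"xyz": [2.0, 7.3, 0], "twist": [0, 0, 0], "jaw": 1},
    {"xyz": [2.3, 8.7, 0], "twist": [0, 0, 0], "jaw": 1},
    {"xyz": [2.3, 8.7, 0.5], "twist": [0, 0, 0], "jaw": 1},
    {"xyz": [2.3, 8.7, 2], "twist": [0, 0, 0], "jaw": 1},
    {"xyz": [2.3, 8.7, 4], "twist": [0, 0, 0], "jaw": 1},
    {"xyz": [2.3, 8.7, 6], "twist": [0, 0, 0], "jaw": 1},
    {"xyz": [2.3, 8.7, 7.2], "twist": [0, 0, 0], "jaw": 1},
    {"xyz": [2.3, 8.7, 7.2], "twist": [0, 0, 0], "jaw": 1}
  ]
}}

```text
time_s: 8.8
tool_pos: [0.5614, 0.1211, 0.3163]
tool_rot: [-179.7, -0.3, 157.1]
force: [-1.0, -0.1, -0.6]
grip_width: 0.0005
grasp_force: 0.0
```

>>> {"method": "servo_tool", "body": {
  "plan": [
    {"xyz": [-0.8, 0.1, 0], "twist": [0, 0, 0], "jaw": 1},
    {"xyz": [-1.4, 0.2, 0], "twist": [0, 0, 0], "jaw": 1},
    {"xyz": [-2.0, 0.1, 0], "twist": [0, 0, 0], "jaw": 1},
    {"xyz": [-2.6, 0, 0], "twist": [0, 0, 0], "jaw": 1},
    {"xyz": [-3.2, -0.3, 0], "twist": [0, 0, 0], "jaw": 1},
    {"xyz": [-3.8, -0.6, 0], "twist": [0, 0, 0], "jaw": 1},
    {"xyz": [-4.3, -1.0, 0], "twist": [0, 0, 0], "jaw": 1},
    {"xyz": [-4.6, -1.3, 0], "twist": [0, 0, 0], "jaw": 1}
  ]
}}

```text
time_s: 9.47
tool_pos: [0.6005, 0.0919, 0.32]
tool_rot: [180.0, 0.1, 157.2]
force: [-0.4, 1.8, -0.5]
grip_width: 0.0002
grasp_force: 0.6
```

```bash
python3 - <<'E'
from h import *
o=env.get_obs(); print(o['tool_pos'],o['force'],o['tool_rot'][2])
rows([220,216,212,208,206,204,202,200,198]); wing(.159)
E
```

```text
[0.60052884 0.09186041 0.3200394 ] [-0.41567703  1.81239571 -0.46443841] 157.16427648335394
220 [-0.13  0.17]
216 [-0.34 -0.07]
212 [-0.52 -0.32]
208 [-0.69 -0.58]
206 [-0.77 -0.72]
204 [-0.84 -0.86]
202 [-0.91 -1.  ]
200 [-0.97 -1.15]
198 [-1.02 -1.29]
wing axis jig deg mod180 0.24702301991156453 rmax 0.03152267204041582 n 431
```

>>> {"method": "servo_tool", "body": {
  "plan": [
    {"xyz": [-0.5, -0.3, 0], "twist": [0, 0, 0], "jaw": 1},
    {"xyz": [-0.6, -0.5, 0], "twist": [0, 0, 0], "jaw": 1},
    {"xyz": [-0.7, -0.7, 0], "twist": [0, 0, 0], "jaw": 1},
    {"xyz": [-0.7, -0.7, 0], "twist": [0, 0, 0], "jaw": 1}
  ]
}}

```text
time_s: 9.85
tool_pos: [0.6037, 0.0831, 0.3199]
tool_rot: [-180.0, 0.0, 157.2]
force: [-0.5, 0.2, -0.4]
grip_width: 0.0005
grasp_force: 0.0
```

>>> {"method": "servo_tool", "body": {
  "plan": [
    {"xyz": [-0.1, -0.2, 0], "twist": [0, 0, 0], "jaw": 1},
    {"xyz": [-0.1, -0.2, 0], "twist": [0, 0, 0], "jaw": 1}
  ]
}}

```text
time_s: 10.02
tool_pos: [0.6037, 0.0812, 0.3198]
tool_rot: [-180.0, 0.0, 157.2]
force: [-0.2, -0.0, 0.4]
grip_width: 0.001
grasp_force: 0.2
```

>>> {"method": "servo_tool", "body": {
  "plan": [
    {"xyz": [0, -0.2, 0], "twist": [0, 0, 0], "jaw": 1},
    {"xyz": [0, -0.3, 0], "twist": [0, 0, 0], "jaw": 1},
    {"xyz": [0, -0.3, 0], "twist": [0, 0, 0], "jaw": 1}
  ]
}}

```text
time_s: 10.27
tool_pos: [0.6026, 0.0784, 0.3199]
tool_rot: [180.0, 0.0, 157.2]
force: [0.7, 1.1, 0.3]
grip_width: 0.0005
grasp_force: 0.2
```

```bash
python3 - <<'E'
from h import *
o=env.get_obs(); print(o['tool_pos'],o['force'],o['wrist_torque'])
d=o['tool_pos'][:2]-HUB; print(np.hypot(*d),(np.degrees(np.arctan2(d[1],d[0]))-YAW)%360); c=wing(.158); save('w5.png',c[0])
E
```

```text
[0.60262497 0.07841285 0.31991672] [0.74857289 1.12027592 0.31611554] [ 0.10290874 -0.12366678 -0.03711689]
0.04262697088460847 201.15492979362287
wing axis jig deg mod180 173.90647847894218 rmax 0.032585511555491796 n 424
```

View pics/w5.png

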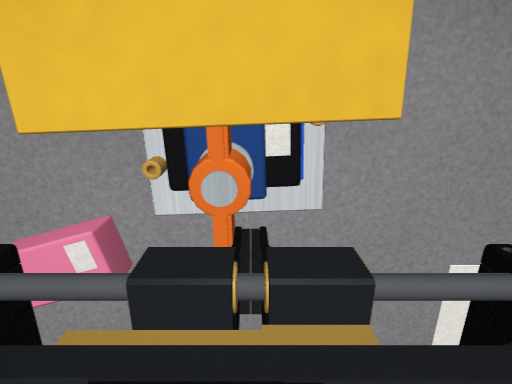

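The wing is close to jig −x (hub at 220,187, wing straight down). There's no stop force yet, so I'll advance further.

>>> {"method": "servo_tool", "body": {
  "plan": [
    {"xyz": [0, -0.2, 0], "twist": [0, 0, 0], "jaw": 1},
    {"xyz": [0, -0.3, 0], "twist": [0, 0, 0], "jaw": 1},
    {"xyz": [0, -0.3, 0], "twist": [0, 0, 0], "jaw": 1}
  ]
}}

```text
time_s: 10.57
tool_pos: [0.6016, 0.0761, 0.3199]
tool_rot: [179.9, 0.0, 157.2]
force: [2.5, 1.7, -0.5]
grip_width: 0.0006
grasp_force: 1.1
```

>>> {"method": "servo_tool", "body": {
  "plan": [
    {"xyz": [0, -0.2, 0], "twist": [0, 0, 0], "jaw": 1},
    {"xyz": [0, -0.3, 0], "twist": [0, 0, 0], "jaw": 1},
    {"xyz": [0, -0.3, 0], "twist": [0, 0, 0], "jaw": 1}
  ]
}}

```text
time_s: 10.82
tool_pos: [0.6009, 0.0754, 0.32]
tool_rot: [179.7, 0.1, 157.3]
force: [4.7, 5.9, -3.7]
grip_width: 0.0004
grasp_force: 3.7
```

>>> {"method": "servo_tool", "body": {
  "plan": [
    {"xyz": [0, -0.2, 0], "twist": [0, 0, 0], "jaw": 1},
    {"xyz": [0, -0.3, 0], "twist": [0, 0, 0], "jaw": 1},
    {"xyz": [0, -0.3, 0], "twist": [0, 0, 0], "jaw": 1}
  ]
}}

```text
time_s: 11.07
tool_pos: [0.6003, 0.0747, 0.3201]
tool_rot: [179.5, 0.2, 157.4]
force: [8.3, 9.7, -4.6]
grip_width: 0.0007
grasp_force: 6.1
```

The force climbs firmly while the tool hardly moves, so the screw is at its stop. I'll back off, lift and check.

>>> {"method": "servo_tool", "body": {
  "plan": [
    {"xyz": [0, 0.8, 0], "twist": [0, 0, 0], "jaw": 1},
    {"xyz": [-0.2, 1.8, 0], "twist": [0, 0, 0], "jaw": 1},
    {"xyz": [-0.2, 2.0, -1.5], "twist": [0, 0, 0], "jaw": 1},
    {"xyz": [-0.2, 2.0, -4.5], "twist": [0, 0, 0], "jaw": 1},
    {"xyz": [-0.2, 2.0, -8], "twist": [0, 0, 0], "jaw": 1},
    {"xyz": [-0.2, 4.0, -10], "twist": [0, 0, 0], "jaw": 1},
    {"xyz": [-0.2, 7.0, -11], "twist": [0, 0, 0], "jaw": 1},
    {"xyz": [-0.2, 10.0, -11], "twist": [0, 0, 0], "jaw": 1},
    {"xyz": [-0.2, 11.0, -11], "twist": [0, 0, 0], "jaw": 1},
    {"xyz": [-0.2, 11.0, -11], "twist": [0, 0, 0], "jaw": 1}
  ]
}}

```text
time_s: 11.9
tool_pos: [0.6436, 0.1749, 0.4286]
tool_rot: [-180.0, -0.1, 157.5]
force: [-0.7, -0.1, -0.8]
grip_width: 0.0008
grasp_force: 0.0
```

```bash
python3 - <<'E'
from h import *
o=env.get_obs(); print(o['time_s'],o['tool_pos'],o['force'])
c=wing(.158); b=cam('scene')
x=cv2.resize(b[0][140:260,240:360],(384,384),interpolation=cv2.INTER_CUBIC)
save('f.png',cv2.resize(np.hstack([c[0],x]),(800,343)))
E
```

```text
11.9 [0.64358671 0.17486181 0.42863819] [-0.71972719 -0.05771232 -0.80955757]
wing axis jig deg mod180 178.03191990533742 rmax 0.05749595488562255 n 1192
```

View pics/f.png

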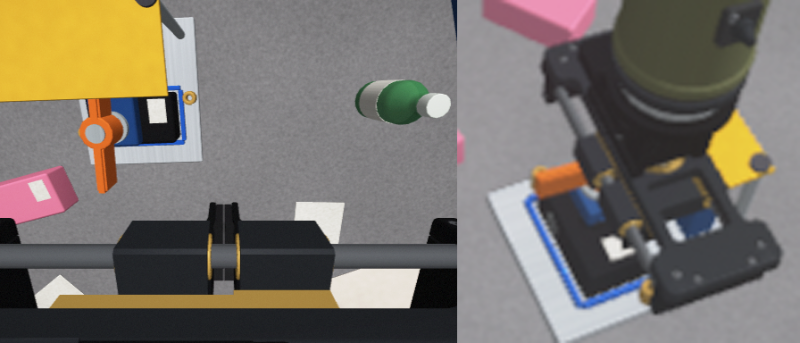

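The left half shows the wing pointing along jig −x (hub at 96,132, tip at 106,190), with the bush and the module in place. I'll move clear and check the angle in the top view.

>>> {"method": "servo_tool", "body": {
  "plan": [
    {"xyz": [0, 2, -1], "twist": [0, 0, 0], "jaw": 1},
    {"xyz": [0, 5, -2], "twist": [0, 0, 0], "jaw": 1},
    {"xyz": [0, 8, -3], "twist": [0, 0, 0], "jaw": 1},
    {"xyz": [0, 11, -3], "twist": [0, 0, 0], "jaw": 1},
    {"xyz": [0, 14, -3], "twist": [0, 0, 0], "jaw": 1},
    {"xyz": [0, 17, -3], "twist": [0, 0, 0], "jaw": 1},
    {"xyz": [0, 20, -3], "twist": [0, 0, 0], "jaw": 1},
    {"xyz": [0, 22, -3], "twist": [0, 0, 0], "jaw": 1},
    {"xyz": [0, 22, -3], "twist": [0, 0, 0], "jaw": 1}
  ]
}}

```text
time_s: 12.75
tool_pos: [0.7292, 0.3767, 0.4566]
tool_rot: [-179.9, -0.1, 157.3]
force: [0.9, 1.5, -0.4]
grip_width: 0.0005
grasp_force: 0.0
```

```bash
python3 - <<'E'
from h import *
a=cam('top'); b=cam('scene')
for n,c in(('top',a),('scene',b)):
    H=cv2.cvtColor(c[0],cv2.COLOR_RGB2HSV); m=cv2.inRange(H,(3,110,90),(17,255,255))
    h=proj(c,[*HUB,.158]); W=[];
    for v,u in np.argwhere(m):
        if np.hypot(u-h[0],v-h[1])<40: W.append(ray(c,u,v,.156)[:2])
    d=np.array(W)-HUB; r=np.hypot(*d.T); k=(r>.03)&(r<.065)
    e=d[k].mean(0); print(n,k.sum(),r.max(),(np.degrees(np.arctan2(e[1],e[0]))-YAW)%360)
x=cv2.resize(b[0][140:260,240:360],(400,400),interpolation=cv2.INTER_CUBIC); y=cv2.resize(a[0][160:260,180:280],(400,400),interpolation=cv2.INTER_CUBIC)
save('g.png',np.hstack([y,x])); print(env.get_obs()['force'])
E
```

```text
top 31 0.0573295604345424 175.16934643254874
scene 187 0.06631985280395379 198.5922202592683
[-0.2908496  -0.70980752 -0.41893345]
```

View pics/g.png

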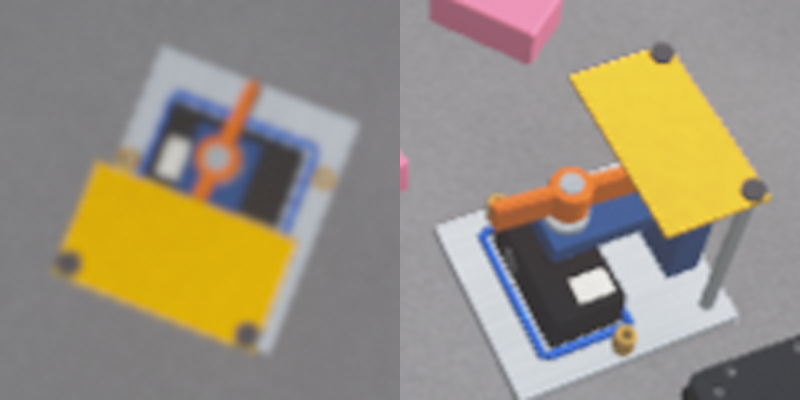

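The top view gives a wing angle of 175.2°, against 175.7° expected at home (scene camera's 198.6° includes the wing's side face, so I discount it). The wing tip is at (252,88), the module lies in its nest, and both bushes are standing.

```bash
python3 -c "
from cell import env; print(env.sign_off())"
```

```text
the job is handed in; nothing more can be done
None
```

The orange screw is home at its stop after three clockwise strokes with closed fingers (top view 175.2° against 175.7° expected, force rising firmly at the stop); the module is still in its nest, both bushes are standing, the robot is clear, and the job was handed in at about 13 s.

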